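# Bring the feeler of a bearing bore gauge into the ring through its L-shaped gate

## Robot

A 6-joint arm with a two-finger parallel gripper is mounted at the origin on the work surface. World frame = base frame: x ahead of the robot, y to its left, z up, the work surface at z = 0. Lengths are in m, angles in rad, forces in N, time in s.
With the tool pointing down it reaches from about 0.3 to 0.875 m from the base axis. Payload 6.4 kg.
Tool frame: the origin (TCP) lies midway between the tips of the shut fingers; the grasp point (between the pads) lies 19 mm behind it; z points along the fingers, y is the line along which they close (so a half turn about z gives the same grasp; the last joint's range is limited). The gripper opens to 85 mm and grips with 20 to 120 N. Pads are 22 mm wide; open, the fingers measure 114 mm over their backs; the gripper's body (76 mm by 85 mm) begins 54 mm behind the grasp point. The pads swing forward as they close: fully open they stand 13 mm farther back than shut.
Start: joints at [-1.493, 0.181, 1.607, -0, 1.354, -0.206], TCP at [0.161, -0.552, 0.231] pointing down, gripper open.
Joint ranges: [-2.99, 2.99], [-0.89, 2.07], [0.3, 2.58], [-1.14, 4.28], [0, 2.63], [-3.12, 3.12]. Speed limits (rad/s): [2.57, 2.57, 3.01, 3.14, 3.14, 3.14].

## Interface

Orientations are given as a unit quaternion [w, x, y, z].
In Python, from bench import status, camera, ctrl gives the robot as it stands. The module is installed in compiled form; this text tells all that it offers.
- The arm moves only by the shell command python3 -m handwheel 'ROWS'. ROWS is JSON, a list that holds one entry, the list of rows, each a list of 7 numbers: the opening, from -1 (shut) to 1 (fully open), then the shift along the tool's x, y, z in cm, then the turn, a rotation vector about the tool's x, y, z in degrees. A call has 1 to 10 rows; each row is the pose to reach, as a shift and turn from the pose commanded when the call began, along the tool's axes at that moment; what a row does not reach only later rows make up. A row lasts 1/8 s, in which the tool goes at most 62.5 mm and 10.7 degrees, less where a joint would pass 70% of its speed; a pose out of reach is approached as far as the arm can. A call with a gripper value outside its range is refused whole. The fingers move at their own pace and stop on an object; the grip force is fixed at half the most. Time passes only in rows, so rows that repeat a pose let the fingers close. It gives the time, the measured TCP pose, the force, the opening and the grip force at its end, in the units of the state.
- status.get_obs(): the state, without advancing time (a new reading comes with each control period).
- camera(name): name is "scene" or "top" or "wrist"; returns a dict with "frame" (420x560x3 uint8, blue, green, red), "depth" (420x560 float32, m along the optical axis (not along the pixel's ray), 0 where there is no reading), "fx", "fy", "cx", "cy" (pixels), "extrinsics" (4x4, takes a point from camera to world coordinates); the wrist camera has in their place "hand_eye" (4x4, takes a point from camera to tool coordinates, whose origin is the TCP and whose axes are the flange's). Camera axes: x right, y down, z forward; pixel columns grow to the right and rows downward; lengths in m; the calibration is good to about 2 mm. A picture is of the moment at which its call begins: read the wrist's pose just before it.
- ctrl.hand_in(): hands the job in; it is judged then, once.
The state is a dict: "time_s": time; "q": joint angles; "dq": joint speeds; "joint_efforts": joint torques, N m; "eef_pos": TCP position; "eef_rot": TCP orientation; "wrist_force": force on the tool from outside, world axes, zero at the start; "torque": the same for the moment, N m; "opening": opening from 0.0 (shut) to 1.0 (fully open); "grasp_force": force on a finger pad.
Only numpy, scipy, OpenCV 4.12 (cv2) and the standard library are available. Lean on these libraries where they do the work, as an engineer would, in place of code of your own. Each camera call takes 0.05 s, during which the arm holds its last target. There are 200 camera calls.

## Task

On the cream bore gauge, gently push the red knob through the L-shaped slot with the fingertips: along the long leg to the corner, so that the feeler enters the bearing ring standing on the gauge, then round the corner and along the short leg fully home to its end, so that the feeler comes up to the bore. Only push the knob, never squeeze it or pull it up, and leave the loose rings, plug gauge, loupe and screwdriver round about where they are.

Things in the scene. Friction and masses are not known exactly. Their poses are not given: they have to be found in the camera images.
- gauge: Fixed bore gauge: cream base 160 x 255 x 30 mm under an aluminium gate plate. Origin on the table. x: along the slot's short leg (roughly away from the robot); y: along the long leg, towards the upright ring; z up. Plate: x -60..50, y -75..70 mm, upper face 72 mm above the table, L-shaped slot 14 mm wide right through it. Only the knob, the ring and the dial stand above the plate
- run (a joint): Travel of the knob along the long leg, along the gauge's +y, in m: about 0 at the start of the long leg, 0.075 in line with the middle of the short leg; up to 0.002 more when pressed against the slot's end wall. Starts between 0 and 0.025. Slides with about 2 N of friction and stays where it is left
- cross (a joint): Travel of the knob along the short leg, along the gauge's +x, in m: 0 on the centre line of the long leg, 0.032 with the pin against the end of the short leg. The pin is 10 mm in a 14 mm slot, so it has 2 mm play to each side. About 2 N of friction; stays where it is left. Both slot ends are hard stops
- lift (a joint): How far the red knob is pulled up on its pin, in m: 0 when down. A spring holds it down (about 4 N to start, 0.6 N more per mm). It should stay down
- knob_mid (a point): Middle of the red plastic knob, an upright round knob 22 mm in diameter, 46 mm high, from 82 to 128 mm above the table; this point is on its axis 105 mm above the table. Below it the steel pin, 10 mm thick, goes down through the slot
- slot_corner (a point): Where the centre lines of the two legs of the slot meet, on the plate's upper face (72 mm above the table)
- slot_end (a point): Centre line of the short leg, 30 mm from the corner, on the plate's upper face: the knob's axis is 0 to 2 mm past it when fully home
- bore (a point): Centre of the steel bearing ring fixed upright at the gauge's +y end: 90 mm outside, 70 mm bore, 24 mm wide along y, its top 122 mm above the table
- dial (a point): Centre of the gauge's fixed round dial indicator, 54 mm across, facing the gauge's -x, 16 mm thick, its top 105 mm above the table
- ring_a_mid (a point): Loose steel bearing ring lying flat in front of the gauge, 60 mm outside, 22 mm high; point at its centre. Bystander
- ring_b_mid (a point): Loose steel bearing ring lying flat in front of the gauge, 52 mm outside, 18 mm high; point at its centre. Bystander
- ring_c_mid (a point): Loose steel bearing ring lying flat to the left, 66 mm outside, 26 mm high; point at its centre. Bystander
- plug: Loose brass plug gauge standing upright behind the gauge, 32 mm in diameter, 76 mm high; origin at the centre of its underside. Bystander
- loupe: Loose orange eye loupe behind the gauge, 46 mm in diameter, 38 mm high; origin at the centre of its underside. Bystander
- driver: Loose screwdriver, yellow handle, about 200 mm long, lying on the table to the right. Bystander

How it is judged:
By the outcome, as a careful person would: the job done as asked, in the order asked, and still so for the second after the job is handed in, with the robot touching nothing.
It also fails if it takes over 45 s, if anything falls off the work surface, if the arm or the gripper's body presses on something with over 40 N, if the wrist force passes 120 N, or if a joint passes its speed limit or range.

## Working session

There is one attempt and no reset: what is moved stays moved. The work goes in short steps, Python scripts to look and compute and a shell command to move; the robot and the scene stay as the last step left them, time stands still between calls to the robot, and variables do not carry over. Pictures are saved under pics/ and viewed, at most 10 in all, crops included, and the job is handed in when it is done.

```bash
mkdir -p pics; python3 - <<'E'
from bench import status,camera
import cv2,pickle
o=status.get_obs();print(o['eef_pos'],o['eef_rot'],o['time_s'])
for n in('top','scene'):
    c=camera(n);pickle.dump(c,open(n+'.pkl','wb'));cv2.imwrite(f'pics/{n}0.png',c['frame'])
E
```

```text
[ 0.1609779  -0.5514409   0.23040421] [-8.46597591e-04  9.89949704e-01  1.41417339e-01  5.98780642e-05] 0.0
```

View pics/top0.png

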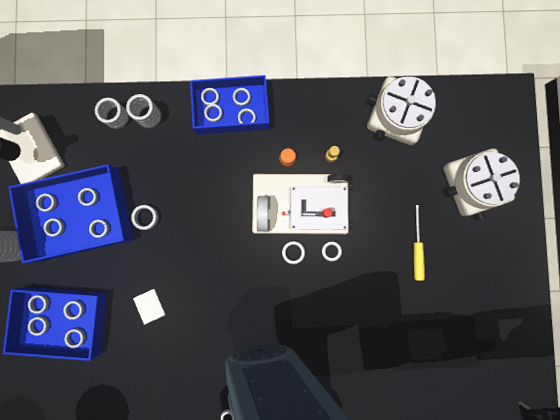

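View pics/scene0.png

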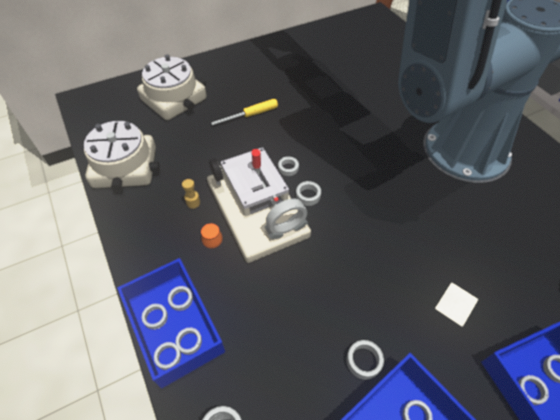

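The top view shows the gauge at about (300,204), the red knob at (327,212), the ring to the left at (264,213), and the slot corner to the left at about (305,212). Next I'll enlarge this area and convert pixels to positions.

```bash
cat > h.py <<'E'
import numpy as np,pickle
def ray(c,u,v,z):
    "point at world height z on pixel ray"
    T=np.array(c['extrinsics']);d=T[:3,:3]@[(u-c['cx'])/c['fx'],(v-c['cy'])/c['fy'],1]
    return T[:3,3]+d*(z-T[2,3])/d[2]
E
python3 - <<'E'
import cv2,pickle,numpy as np
from h import *
c=pickle.load(open('top.pkl','rb'))
f=c['frame'][165:245,245:360];cv2.imwrite('pics/crop0.png',cv2.resize(f,None,fx=6.9,fy=6.9,interpolation=cv2.INTER_CUBIC))
b,g,r=[c['frame'][...,i].astype(int) for i in range(3)]
m=((r>130)&(g<70)&(b<70)).astype(np.uint8)
n,l,s,ce=cv2.connectedComponentsWithStats(m)
for i in range(1,n):print(s[i],ce[i],ray(c,*ce[i],.128), np.median(c['depth'][l==i]))
print(c['extrinsics'],c['fx'])
E
```

```text
[323 211   6   6  10] [324.5 214.4] [ 0.5562618  -0.13460471  0.128     ] 0.96935916
[284 213   1   2   2] [284.  213.5] [ 0.5607499  -0.03732151  0.128     ] 1.0110754
[332 212   1   2   2] [332.  212.5] [ 0.56040676 -0.15279535  0.128     ] 1.0614746
[[-0.02410037 -0.9970747   0.07253425  0.50024976]
 [-0.99970099  0.02373649 -0.00587451 -0.01466671]
 [ 0.00413562 -0.07265414 -0.99734862  1.08961442]
 [ 0.          0.          0.          1.        ]] 400.94549306955986
```

View pics/crop0.png

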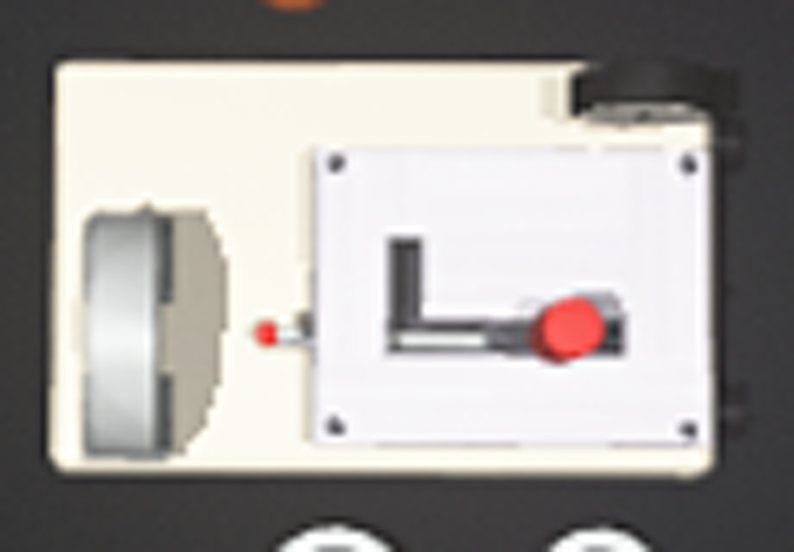

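The crop shows the plate with corners (315,148), (712,148), (315,443) and (706,443). The long leg runs along v≈336, the short leg is at u≈405 reaching up to v≈238, and the knob top is at about (575,327).

```bash
python3 - <<'E'
from h import *
from scipy.spatial.transform import Rotation as R
from bench import status
c=pickle.load(open('top.pkl','rb'))
P=lambda u,v,z:ray(c,245+(u+.5)/6.9-.5,165+(v+.5)/6.9-.5,z)
for n,u,v,z in [('pl+x+y',315,148,.072),('pl+x-y',712,148,.072),('pl-x+y',315,443,.072),('pl-x-y',706,443,.072),('corner',405,336,.072),('start end',625,336,.072),('shortend',405,238,.072),('knob',573,328,.128),('ringtop',122,335,.122),('dial',650,75,.105)]:print(n,P(u,v,z).round(4))
o=status.get_obs();print(R.from_quat(o['eef_rot'],scalar_first=True).as_matrix().round(3))
E
```

```text
pl+x+y [ 0.6342 -0.0563  0.072 ]
pl+x-y [ 0.6308 -0.2035  0.072 ]
pl-x+y [ 0.5251 -0.0534  0.072 ]
pl-x-y [ 0.5216 -0.1972  0.072 ]
corner [ 0.5637 -0.0877  0.072 ]
start end [ 0.5618 -0.1688  0.072 ]
shortend [ 0.6    -0.0887  0.072 ]
knob [ 0.5616 -0.1423  0.128 ]
ringtop [0.5633 0.0151 0.122 ]
dial [ 0.6535 -0.176   0.105 ]
[[ 0.96   0.28  -0.   ]
 [ 0.28  -0.96   0.002]
 [ 0.    -0.002 -1.   ]]
```

```bash
python3 -m handwheel '[[[-1,5,-2.4,0,0,0,-8],[-1,10.5,-5,0,0,0,-17],[-1,16,-7.7,0,0,0,-26],[-1,21.5,-10.4,0,0,0,-35],[-1,27,-13,0,0,0,-44],[-1,32.5,-15.7,0,0,0,-53],[-1,38,-18.3,0.5,0,0,-62],[-1,43.5,-21,1,0,0,-68],[-1,48.6,-23.4,1,0,0,-72],[-1,48.6,-23.4,1,0,0,-72]]]'
python3 - <<'E'
from bench import status,camera
import cv2,pickle
o=status.get_obs();print(o['q'],o['opening'])
c=camera('wrist');c['o']=o;pickle.dump(c,open('w.pkl','wb'));cv2.imwrite('pics/w1.png',c['frame']);print(c['hand_eye'],c['fx'],c['cx'],c['cy'])
E
```

```text
time_s: 1.35
eef_pos: [0.5639, -0.1879, 0.2205]
eef_rot: [-0.001, 0.716, 0.698, 0.0]
wrist_force: [0.1, 0.1, -0.1]
opening: 0.002
grasp_force: 0.0
[-5.21627028e-01  2.33309755e-01  1.56696986e+00  8.65661589e-04
  1.34224400e+00 -4.97195208e-01] 0.002116790656346826
[[ 5.49063604e-04 -9.49298506e-01 -3.14375642e-01  8.03519013e-02]
 [ 9.99999757e-01  3.86378805e-04  5.79798888e-04  8.74296641e-05]
 [-4.28934134e-04 -3.14375884e-01  9.49298488e-01 -1.42871182e-01]
 [ 0.00000000e+00  0.00000000e+00  0.00000000e+00  1.00000000e+00]] 339.1547731919023 278.127343053767 210.57004147690247
```

View pics/w1.png

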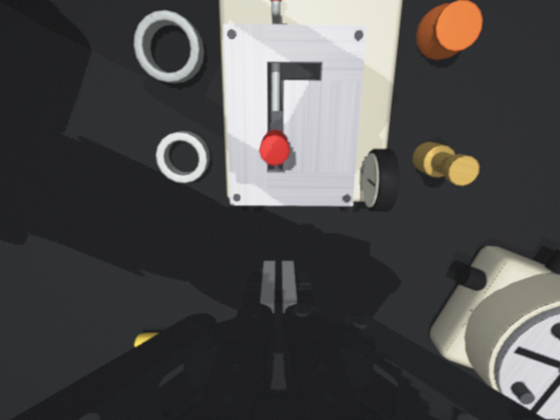

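The wrist view shows the knob top at (275,148), the short leg centre line at v≈71, the long leg centre at u≈275, and the short leg end at u≈321. The fingertips are at (280,265).

```bash
cat >> h.py <<'E'
from scipy.spatial.transform import Rotation as R
def wcam(c):
    T=np.eye(4);T[:3,:3]=R.from_quat(c['o']['eef_rot'],scalar_first=True).as_matrix();T[:3,3]=c['o']['eef_pos']
    c['extrinsics']=T@c['hand_eye'];return c
E
python3 - <<'E'
from h import *
c=wcam(pickle.load(open('w.pkl','rb')))
for n,u,v,z in [('hole--',237,197,.072),('hole+-',347,198,.072),('hole-+',231,34,.072),('hole++',359,35,.072),('corner',275,71,.072),('start',275,171,.072),('shortend',321,71,.072),('knob',275,148,.128)]:print(n,ray(c,u,v,z).round(4))
E
```

```text
hole-- [ 0.5273 -0.1903  0.072 ]
hole+- [ 0.6256 -0.1935  0.072 ]
hole-+ [ 0.5308 -0.0595  0.072 ]
hole++ [ 0.6297 -0.0625  0.072 ]
corner [ 0.5641 -0.0868  0.072 ]
start [ 0.5619 -0.1675  0.072 ]
shortend [ 0.6007 -0.0876  0.072 ]
knob [ 0.5631 -0.14    0.128 ]
```

```bash
python3 -m handwheel '[[[-1,0,0,4,0,0,0],[-1,0,0,8,0,0,0],[-1,0,0,11,0,0,0],[-1,0,0,12.8,0,0,0],[-1,0,0,12.8,0,0,0],[-1,1,0,12.8,0,0,0],[-1,1.7,0,12.8,0,0,0],[-1,2.2,0,12.8,0,0,0],[-1,2.7,0,12.8,0,0,0],[-1,3.2,0,12.8,0,0,0]]]'
```

```text
time_s: 2.65
eef_pos: [0.5633, -0.1594, 0.0937]
eef_rot: [0.001, 0.718, 0.696, -0.0]
wrist_force: [-1.2, -2.0, 1.1]
opening: 0.001
grasp_force: 1.2
```

```bash
python3 -m handwheel '[[[-1,0.4,0,0,0,0,0],[-1,0.8,0,0,0,0,0],[-1,1.2,0,0,0,0,0],[-1,1.6,0,0,0,0,0],[-1,2.0,0,0,0,0,0],[-1,2.4,0,0,0,0,0],[-1,2.8,0,0,0,0,0],[-1,3.2,0,0,0,0,0],[-1,3.6,0,0,0,0,0],[-1,3.9,0,0,0,0,0]]]'
python3 - <<'E'
from bench import status,camera
import cv2,pickle
o=status.get_obs()
c=camera('wrist');c['o']=o;pickle.dump(c,open('w.pkl','wb'));cv2.imwrite('pics/w2.png',c['frame'])
c=camera('top');cv2.imwrite('pics/t2.png',cv2.resize(c['frame'][150:270,230:370],None,fx=5,fy=5))
E
```

```text
time_s: 3.9
eef_pos: [0.5642, -0.12, 0.0932]
eef_rot: [-0.0, 0.718, 0.696, 0.0]
wrist_force: [0.8, -2.0, 0.8]
opening: -0.003
grasp_force: 1.1
```

View pics/w2.png

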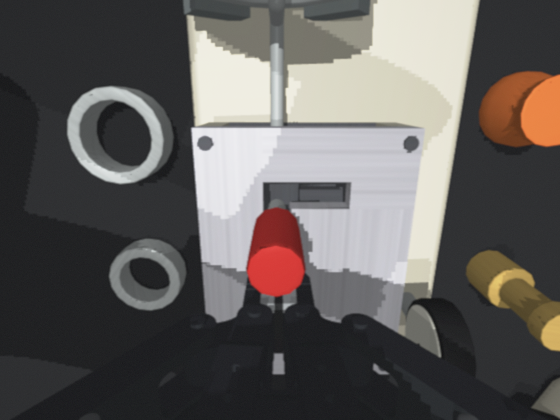

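The knob is centred on the finger face and about 10 mm short of the corner. The feeler is reaching into the ring.

```bash
python3 -m handwheel '[[[-1,0.3,0,0,0,0,0],[-1,0.6,0,0,0,0,0],[-1,0.8,0,0,0,0,0],[-1,0.9,0,0,0,0,0],[-1,1.0,0,0,0,0,0]]]'
```

```text
time_s: 4.62
eef_pos: [0.5644, -0.1102, 0.0932]
eef_rot: [-0.0, 0.718, 0.696, -0.0]
wrist_force: [-0.5, -1.8, -0.6]
opening: 0.001
grasp_force: 1.0
```

```bash
python3 -m handwheel '[[[-1,0.1,0,0,0,0,0],[-1,0.2,0,0,0,0,0],[-1,0.3,0,0,0,0,0],[-1,0.3,0,0,0,0,0]]]'
```

```text
time_s: 5.12
eef_pos: [0.5645, -0.1072, 0.0932]
eef_rot: [-0.0, 0.718, 0.696, -0.0]
wrist_force: [0.5, -1.6, -0.8]
opening: 0.001
grasp_force: 0.8
```

```bash
python3 -m handwheel '[[[-1,0.1,0,0,0,0,0],[-1,0.2,0,0,0,0,0],[-1,0.2,0,0,0,0,0]]]'
```

```text
time_s: 5.5
eef_pos: [0.5646, -0.1054, 0.0932]
eef_rot: [-0.0, 0.718, 0.696, -0.0]
wrist_force: [-0.8, -2.4, -2.4]
opening: 0.002
grasp_force: 1.3
```

```bash
python3 -m handwheel '[[[-1,0.1,0,0,0,0,0],[-1,0.1,0,0,0,0,0]]]'; python3 - <<'E'
from bench import status,camera
import cv2,pickle
o=status.get_obs()
c=camera('wrist');c['o']=o;pickle.dump(c,open('w.pkl','wb'));cv2.imwrite('pics/w3.png',c['frame'])
E
```

```text
time_s: 5.75
eef_pos: [0.5646, -0.1051, 0.0932]
eef_rot: [0.0, 0.718, 0.696, -0.001]
wrist_force: [-0.3, -5.1, -2.0]
opening: -0.002
grasp_force: 2.9
```

View pics/w3.png

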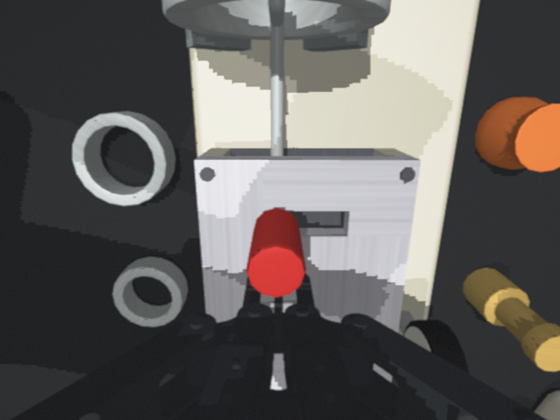

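The knob has stopped against the end wall in line with the short leg, and the feeler is inside the ring. I'll back off, go round to the robot side of the knob, and turn the tool by 90°.

```bash
python3 -m handwheel '[[[-1,-1.5,0,0,0,0,0],[-1,-3,0,0,0,0,0],[-1,-3,-2,0,0,0,10],[-1,-3,-4,0,0,0,20],[-1,-2,-5,0,0,0,30],[-1,-0.5,-5,0,0,0,40],[-1,0.8,-5,0,0,0,50],[-1,2,-5,0,0,0,60],[-1,2,-5,0,0,0,70],[-1,2,-5,0,0,0,80]]]'
```

```text
time_s: 7.05
eef_pos: [0.5156, -0.0833, 0.0935]
eef_rot: [-0.0, 0.998, 0.069, 0.0]
wrist_force: [0.3, 0.3, 0.6]
opening: 0.003
grasp_force: 0.0
```

```bash
python3 -m handwheel '[[[-1,0,0,0,0,0,5],[-1,0,0,0,0,0,10],[-1,0,0,0,0,0,10]]]'; python3 - <<'E'
from bench import status,camera
import cv2,pickle
o=status.get_obs()
c=camera('wrist');c['o']=o;pickle.dump(c,open('w.pkl','wb'));cv2.imwrite('pics/w4.png',c['frame'])
E
```

```text
time_s: 7.42
eef_pos: [0.5155, -0.0835, 0.0934]
eef_rot: [-0.0, 1.0, -0.015, 0.0]
wrist_force: [0.6, -0.2, -0.8]
opening: 0.001
grasp_force: 0.0
```

View pics/w4.png

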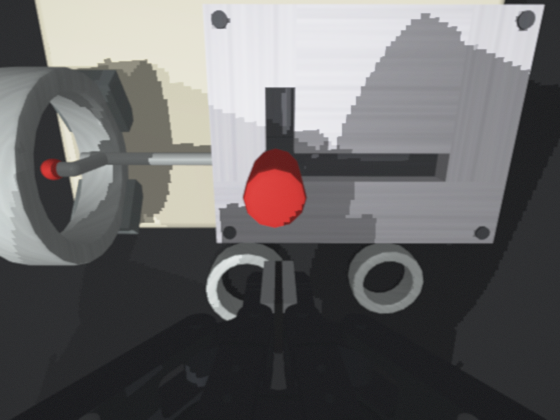

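The knob (275,195) is straight ahead of the fingers (280,265) and in line with the short leg (280,90–150), so I'll push along +x.

```bash
python3 -m handwheel '[[[-1,1.2,0,0,0,0,0],[-1,2,0,0,0,0,0],[-1,2.4,0,0,0,0,0],[-1,2.8,0,0,0,0,0],[-1,3.2,0,0,0,0,0],[-1,3.6,0,0,0,0,0],[-1,4,0,0,0,0,0],[-1,4.4,0,0,0,0,0]]]'
```

```text
time_s: 8.48
eef_pos: [0.5593, -0.0841, 0.0931]
eef_rot: [-0.0, 1.0, -0.015, -0.0]
wrist_force: [-1.6, -0.2, 0.0]
opening: -0.002
grasp_force: 1.1
```

```bash
python3 -m handwheel '[[[-1,0.4,0,0,0,0,0],[-1,0.8,0,0,0,0,0],[-1,1.1,0,0,0,0,0],[-1,1.3,0,0,0,0,0],[-1,1.4,0,0,0,0,0],[-1,1.5,0,0,0,0,0]]]'
```

```text
time_s: 9.22
eef_pos: [0.5742, -0.0846, 0.0932]
eef_rot: [-0.0, 1.0, -0.015, -0.0]
wrist_force: [-2.6, 0.5, -1.6]
opening: -0.002
grasp_force: 1.0
```

```bash
python3 -m handwheel '[[[-1,0.1,0,0,0,0,0],[-1,0.2,0,0,0,0,0],[-1,0.2,0,0,0,0,0]]]'
```

```text
time_s: 9.6
eef_pos: [0.5749, -0.0846, 0.0931]
eef_rot: [-0.0, 1.0, -0.015, -0.002]
wrist_force: [-8.1, 0.8, 3.0]
opening: -0.003
grasp_force: 4.0
```

The force rose to 8 N, so the knob is against its stop. I'll back away, lift and check.

```bash
python3 -m handwheel '[[[-1,-1,0,0,0,0,0],[-1,-3,0,0,0,0,0],[-1,-5,0,0,0,0,0],[-1,-5,0,-4,0,0,0],[-1,-5,0,-8,0,0,0],[-1,-7,0,-11,0,0,0],[-1,-7,0,-11,0,0,0]]]'; python3 - <<'E'
from bench import status,camera
import cv2,pickle
o=status.get_obs()
c=camera('wrist');c['o']=o;pickle.dump(c,open('w.pkl','wb'));cv2.imwrite('pics/w5.png',c['frame'])
E
```

```text
time_s: 10.48
eef_pos: [0.5078, -0.0832, 0.2065]
eef_rot: [0.001, 1.0, -0.015, 0.004]
wrist_force: [-0.1, -0.6, 0.3]
opening: -0.001
grasp_force: 0.0
```

View pics/w5.png

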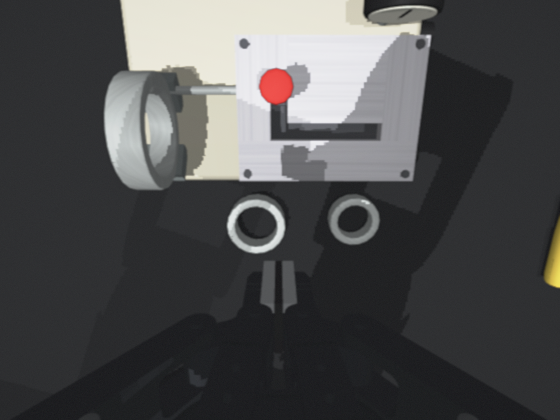

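The knob (276,86) is at the far end of the short leg, the feeler is up at the bore, and the loose rings haven't moved. I'll hand in now.

```bash
python3 -c "
from h import *
c=wcam(pickle.load(open('w.pkl','rb')));print(ray(c,276,86,.128))
from bench import ctrl;print(ctrl.hand_in())"
```

```text
[ 0.59639683 -0.08519136  0.128     ]
the job is handed in; nothing more can be done
None
```

I pushed the red knob along the long leg to the corner, then along the short leg to its end stop (8 N reading there), leaving the feeler at the bore; the arm is clear, the loose rings in view hadn't moved, and the job is handed in.

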